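# Rehang the incubator door

## Robot

A 6-joint arm with a two-finger parallel gripper is mounted at the origin on a cart in front of the work surface, level with it; the furniture and walls round the work are solid. World frame = base frame: x ahead of the robot, y to its left, z up, the work surface at z = 0. Lengths are in mm, angles in degrees, forces in N, time in s.
With the tool pointing down it reaches from about 350 to 850 mm from the base axis. Payload 8.1 kg.
Tool frame: the origin (TCP) lies at the very end of the fingers, on their centre line; the grasp point (between the pads) lies 19 mm behind it; z points along the fingers, y is the line along which they close (so a half turn about z gives the same grasp; the last joint's range is limited). The gripper opens to 85 mm and grips with 20 to 120 N. Pads are 22 mm wide; open, the fingers measure 114 mm over their backs; the gripper's body (76 mm by 85 mm) begins 54 mm behind the grasp point. The pads swing forward as they close: fully open they stand 13 mm farther back than shut.
Start: joints at [-81.956, 7.471, 85.268, -0, 87.261, -4.893], TCP at [134.352, -584.769, 231.292] pointing down, gripper open.
Joint ranges: [-169.43, 169.43], [-51.17, 129.36], [1.28, 143.12], [-76.62, 256.62], [0, 156.53], [-152.29, 152.29]. Speed limits (degrees/s): [136.94, 136.94, 159.86, 180, 180, 180].

## Interface

Orientations are given as [roll, pitch, yaw] about the fixed x, y, z axes, in that order (R = Rz(yaw) Ry(pitch) Rx(roll)).
In Python, from bench import sense, eyes, job, models gives the robot as it stands. The module is installed in compiled form; this text tells all that it offers.
- The arm moves only by the tool apply_moves, never from a script. Its argument "rows" is a list of rows, each a list of 6 numbers: the shift along the tool's x, y, z in mm, then the turn, a rotation vector about the tool's x, y, z in rad. In form: [[dx, dy, dz, rx, ry, rz], ...]. A call has exactly 5 rows; each row shifts and turns the commanded pose from where the row before left it, along the tool's axes as they then stand; what a row does not reach is not made up. A row lasts 1/8 s, in which the tool goes at most 62.5 mm and 10.7 degrees, less where a joint would pass 70% of its speed; a pose out of reach is approached as far as the arm can. A call is refused whole if a number of a shift passes 62.5 or a number of a turn 0.188, either way. A call with a gripper value outside its range is refused whole. "fingers" is the finger opening in mm, from 0 to 85.4, set as the call begins (left out, the last holds). The fingers move at their own pace and stop on an object; "grip_force" is the grip in N (left out, the last holds). Time passes only in rows, so rows that do not move let the fingers close, or fill a call up. It gives the time, the measured TCP pose, the force, the opening and the grip force at its end, in the units of the state.
- sense(): the state, without advancing time (a new reading comes with each control period).
- eyes.snapshot(name): name is "side" or "top" or "wrist"; returns (picture, depth): 384x512x3 uint8, red, green, blue; 384x512 float32, mm along the optical axis (not along the pixel's ray), 0 where there is no reading.
- eyes.get_calibration(name): a dict with "intrinsics" (3x3 intrinsics, pixels), "R" (3x3) and "t" (3): a world point X has camera coordinates R X + t; the wrist camera has in their place "mount" (4x4, takes a point from camera to tool coordinates, whose origin is the TCP and whose axes are the flange's). Camera axes: x right, y down, z forward; pixel columns grow to the right and rows downward; lengths in mm; the calibration is good to about 2 mm. A picture is of the moment at which its call begins: read the wrist's pose just before it. get_calibration takes no time and is no camera call.
- job.hand_in(): hands the job in; it is judged then, once.
Trained networks look in the newest picture that a camera, given by its name, has taken for a name from the list of things; names that differ only in an ending like _2 or _b are one class to them, and where a whole thing is asked for, a point or a joint stands for the part that bears it (a point fixed in the world has none). Each returns a list of dicts, best first, with "confidence" (0 to 1); they miss things now and then, are a little off and sometimes report something else, mostly with a low value. They report only what shows in the picture. A call takes as long as a camera call. They do not tell look-alikes from the thing itself.
- models.boxes_of(name, camera): "xyz" ([x, y, z] in mm, in world coordinates, good to about 4 mm: the middle of the surface that is visible of it).
- models.cut_out(name, camera): "pixels" (384x512 bool, what is visible of it).
- models.place_of(name, camera): "xyz" ([x, y, z] in mm, in world coordinates, good to about 4 mm: a listed point, or the origin of a listed thing).
The state is a dict: "time": time; "joint_pos": joint angles; "qd": joint speeds; "joint_efforts": joint torques, N m; "tool_pos": TCP position; "tcp_rot": TCP orientation; "ft_force": force on the tool from outside, world axes, zero at the start; "wrist_torque": the same for the moment, N m; "finger_gap": finger opening in mm; "grip_force": force on a finger pad.
Only numpy, scipy, OpenCV 4.12 (cv2) and the standard library are available. Lean on these libraries where they do the work, as an engineer would, in place of code of your own. Each camera call takes 0.05 s, during which the arm holds its last target. There are 200 camera calls.

## Task

The blue-framed door of the small white incubator has been washed and stands in the drying stand. Take it out and, with the door standing well open, lower its two hinge knuckles gently onto the two upright brass hinge pins at the incubator's right front corner until it sits fully home on both; find the pins by feel and never force or drop the door onto them. Then swing the door gently shut until it is past the ball catch and lies on its seal, let go, and leave the amber bottle, the pipette-tip box and the lone vial beside them standing where they are.

Things in the scene. Friction and masses are not known exactly. Their poses are not given: they have to be found in the camera images.
- door: Upright door, blue frame round a clear window, 158 wide, 118 tall, 12 thick (mm), about 0.3 kg, hinge knuckles on one edge, bar handle (24 mm proud) by the other. Origin on the hinge axis, level with the bottom edge. z up; y from the axis to the free edge (frame y 18 to 176, mass centre near y 95); -x outer face, +x inner. Shut: its yaw = the incubator's; open by angle a: incubator's yaw + a.
- top_grip (a point): Middle of the door's top rail, on its upper edge: door x = 0, y = 97, z = 118 mm. The rail is 12 mm thick and 24 mm tall, with nothing beside it in the stand: the place to grip the door from above. On the way to the incubator, carry it beyond or over the fixed microscope, which fills world x 0.19 to 0.44, y -0.08 to 0.06 m, up to z = 0.28 m.
- knuckle_low (a point): Lower hinge knuckle of the door, on the hinge axis at the knuckle's underside, 14 mm above the door's bottom edge. Barrel 18.4 mm across, 20 mm tall, bored from below: plain bore 10 mm wide, 18 mm deep, sharp-edged mouth.
- knuckle_high (a point): Upper hinge knuckle, same shape, on the same axis, its underside 70 mm above the lower one's.
- free_edge (a point): Middle of the door's free edge: door x = 0, y = 176, z = 60 mm.
- incubator: White mini incubator, fixed, 150 deep, 200 wide, 166 mm tall, open in front, vials inside. Origin: centre of its underside; x into it (front face x = -75, black rubber seal out to x = -78 mm), y to its left seen from the front, z up. Steel hinge strip with the pins at its right front corner (y = -90). A hung door has its bottom edge at z = 36, its top edge at z = 154 mm; shut, it lies on the seal.
- pin_low_drawn (a point): Foot of the lower hinge pin as drawn, on its bracket's top (incubator x -87.5, y -90, z 50 mm): the lower knuckle's underside sits level with this when home. Upright brass pin, 8 mm thick, 16 mm tall, flat tip with a 1.2 mm chamfer. The slotted hinge strip has been shifted: both pins really stand up to 5 mm to either side (y) and 2.5 mm fore or aft (x) of here, both alike; not measured.
- pin_high_drawn (a point): The same for the upper pin, same size and axis, 70 mm above the lower one (incubator z 120 mm). As it stands over the lower pin, the door must come in from the front with its knuckles just above the pin tips (z 66 and 136 mm), then go down. Brackets: 5 mm thick, reaching 8 mm ahead of the pins; the strip's side plate lies 23 mm to the right (-y) of the pins.
- catch (a point): Centre of the sprung ball catch, 12 mm steel ball under a grey keeper block on the roof's left front edge (block: incubator x -113 to -59, y 42 to 82, z 160 to 176 mm). The ball hangs 2.5 mm below a hung door's top edge: the shutting door lifts it (a push of under 10 N at mid-width) and it drops in front of the door. The block also keeps a nearly shut door from being lowered or lifted.
- stand: White drying stand, fixed: base 110 x 200 x 8 mm, origin at the centre of its underside, steel wire hoops up to 55 mm above the table. The door stands on the base in the middle slot, in the plane of the stand's y and z, hinge edge towards -y; lift it 60 mm straight up to clear the hoops. Fixed corked vials, 120 mm tall, stand round about, the nearest some 30 mm from the stand.
- amber_bottle: Amber screw-cap bottle, 66 mm across, 127 mm tall, loose, origin at the centre of its underside. Leave alone.
- tip_box: Teal pipette-tip box with clear lid, 125 x 82 x 72 mm, loose, origin at the centre of its underside. Leave alone.
- vial: Cork-plugged culture vial standing upright, 29 mm across, 117 mm tall, loose, origin at the centre of its underside. Leave alone.
Things that resemble listed ones, but are neither listed nor needed, are in the scene too. Of the things that look like the door, the smaller one is meant.

How it is judged:
By the outcome, as a careful person would: the job done as asked, in the order asked, and still so for the second after the job is handed in, with the robot touching nothing.
It also fails if it takes over 64 s, if anything falls off the work surface, if the arm or the gripper's body presses on something with over 40 N, if the wrist force passes 120 N, or if a joint passes its speed limit or range.

## Working session

There is one attempt and no reset: what is moved stays moved. The work goes in short steps, Python scripts to look and compute and a tool call to move; the robot and the scene stay as the last step left them, time stands still between calls to the robot, and variables do not carry over. Pictures are saved under pics/ and viewed, at most 10 in all, crops included, and the job is handed in when it is done.

Besides the shell and the picture viewer there is one more tool, called after "Call:" as name(argument=value, ...) on one line, values as JSON. apply_moves: Moves the arm, as the interface text tells. Its arguments: {"type":"object","properties":{"rows":{"type":"array"},"fingers":{"type":"number"},"grip_force":{"type":"number"}},"required":["rows"]}

```bash
mkdir -p pics; ls
cat > h.py <<'E'
import numpy as np, cv2
from scipy.spatial.transform import Rotation as Ro
from bench import sense, eyes, job, models
np.set_printoptions(precision=1,suppress=True)
def cam(n):
    c=eyes.get_calibration(n); return np.array(c["intrinsics"]),c
def world(n,px,d,st=None):
    K,c=cam(n); px=np.atleast_2d(px).astype(float); d=np.asarray(d,float).reshape(-1)
    P=np.c_[(px[:,0]-K[0,2])/K[0,0]*d,(px[:,1]-K[1,2])/K[1,1]*d,d]
    if n=="wrist":
        st=st or sense(); M=np.array(c["mount"]); P=P@M[:3,:3].T+M[:3,3]
        return P@Ro.from_euler('xyz',st["tcp_rot"],degrees=True).as_matrix().T+np.array(st["tool_pos"])
    return (P-np.array(c["t"]))@np.array(c["R"])
def cloud(n,dep,mask,st=None):
    v,u=np.nonzero(mask&(dep>0)); return world(n,np.c_[u,v],dep[v,u],st)
E
python3 - <<'E'
from h import *
s=sense(); print(s)
for n in("side","top"):
    p,d=eyes.snapshot(n); cv2.imwrite(f"pics/{n}.png",p[:,:,::-1]); np.savez(f"{n}.npz",p=p,d=d)
    c=eyes.get_calibration(n); print(n,np.array(c["intrinsics"]).tolist(), -np.array(c["R"]).T@np.array(c["t"]))
    for t in("door","top_grip","incubator","pin_low_drawn","pin_high_drawn","stand","catch","amber_bottle","tip_box","vial"):
        print(t,[(np.round(r["xyz"]),round(r["confidence"],2)) for r in models.place_of(t,n)])
E
```

```text
pics
{'time': 0.0, 'joint_pos': array([-82. ,   7.5,  85.3,   0. ,  87.3,  -4.9]), 'qd': array([-0.1,  0.1, -0. , -0. ,  0.1,  0. ]), 'joint_efforts': array([ -0. , -56.9, -50.1,  -0. ,   0. ,  -0. ]), 'tool_pos': array([ 134.3, -584.2,  230.2]), 'tcp_rot': array([-179.9,   -0. ,   12.9]), 'ft_force': array([ 0.5,  0.2, -0.5]), 'wrist_torque': array([-0., -0., -0.]), 'grip_force': 0.0, 'finger_gap': 84.9978087303808}
side [[385.70971590500943, 0.0, 260.9399381017641], [0.0, 385.70971590500943, 194.44429079890955], [0.0, 0.0, 1.0]] [ 550.6 1424.9  639.8]
door [(array([488., 658.,  -1.]), 0.98), (array([531., 245.,   9.]), 0.55), (array([442., 243.,  -2.]), 0.43), (array([ 584., -256.,    2.]), 0.25)]
top_grip [(array([434., 247., 128.]), 0.72), (array([376., 577., 165.]), 0.58)]
incubator [(array([359., 240.,  70.]), 0.7), (array([ 585., -254.,    3.]), 0.61)]
pin_low_drawn [(array([ 498., -344.,   50.]), 0.78), (array([536., 247.,  93.]), 0.57)]
pin_high_drawn [(array([ 503., -347.,  119.]), 0.73)]
stand [(array([443., 242.,   0.]), 0.56)]
catch [(array([ 487., -196.,  154.]), 0.97),
[... 357 characters left out ...]
[-274.4  260.4 1860.1]
door [(array([483., 657.,  -5.]), 0.76), (array([534., 245.,   9.]), 0.65)]
top_grip [(array([379., 578., 165.]), 0.93), (array([436., 244., 128.]), 0.71), (array([ 495., -344.,   50.]), 0.3)]
incubator [(array([ 583., -249.,    2.]), 0.82)]
pin_low_drawn [(array([ 497., -345.,   45.]), 0.84)]
pin_high_drawn [(array([ 501., -346.,  121.]), 0.78)]
stand [(array([439., 239.,  -1.]), 0.82)]
catch [(array([ 484., -192.,  158.]), 0.58)]
amber_bottle [(array([646., -16.,   2.]), 0.61), (array([358., 241.,  68.]), 0.38)]
tip_box [(array([636., 121.,   0.]), 0.63), (array([441., 239.,   1.]), 0.18)]
vial [(array([530., -30.,   0.]), 0.59), (array([ 581., -251.,    3.]), 0.25)]
```

View pics/side.png

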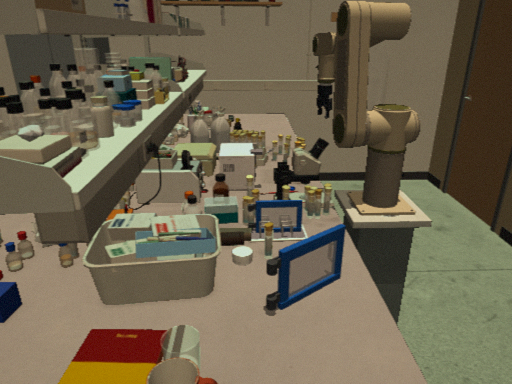

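View pics/top.png

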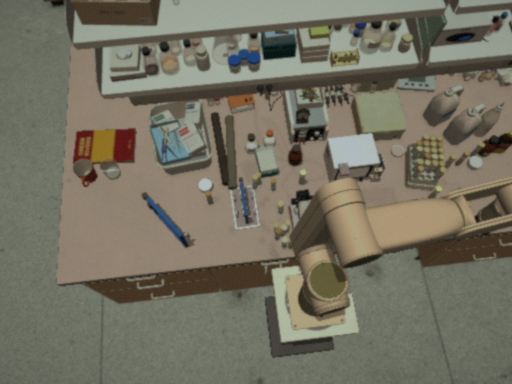

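Side picture: the small door stands in the hoops at about (280,215) (blue-framed), and its bigger look-alike lies nearer at (312,268). Top picture: the small one is at (245,200) and the big one at (165,218). By the description I want the one in the stand, the smaller. The next step is to check it in a crop and get the wrist camera over the incubator.

Run:
```python
from h import *
p=cv2.imread("pics/side.png"); cv2.imwrite("pics/crop.png",cv2.resize(p[130:320,200:370],None,fx=3,fy=3,interpolation=cv2.INTER_CUBIC))
print(np.array(cam("wrist")[1]["mount"]), cam("wrist")[0])
z=np.load("top.npz"); v,u=np.mgrid[:384,:512]; W=cloud("top",z["d"],np.ones((384,512),bool))
m=(abs(W[:,2]-166)<8)&(abs(W[:,0]-584)<130)&(abs(W[:,1]+254)<150); print(m.sum(),cv2.minAreaRect(W[m,:2].astype(np.float32)))
m=(abs(W[:,2]-118)<14)&(abs(W[:,0]-440)<110)&(abs(W[:,1]-245)<25); q=W[m]; print(len(q),cv2.fitLine(q[:,:2].astype(np.float32),cv2.DIST_HUBER,0,.01,.01).ravel(),q.min(0),q.max(0))
m=(W[:,0]>680)&(W[:,0]<1000)&(W[:,2]>200)&(abs(W[:,1])<400); print(W[m].min(0),W[m].max(0))
```

```text
[[  -0.    -1.    -0.3   77.7]
 [   1.    -0.    -0.    -0.5]
 [   0.    -0.3    1.  -141.9]
 [   0.     0.     0.     1. ]] [[310.3   0.  255.6]
 [  0.  310.3 195.3]
 [  0.    0.    1. ]]
1343 ((569.578125, -259.50030517578125), (188.34422302246094, 220.82183837890625), 5.77404260635376)
115 [  1.    0.  443.2 242.7] [355.3 234.2 105.1] [540.  252.9 131.5]
[ 751.9 -400.   200.1] [999.9 400.  693.9]
```

Call:
apply_moves(rows=[[0,0,-50,0,0,0.1126],[0,0,-50,0,0,0.1126],[42,-38,0,0,0,0],[42,-38,0,0,0,0],[42,-38,0,0,0,0]])

```text
time: 1.72
tool_pos: [261.2, -469.6, 331.5]
tcp_rot: [180.0, -0.0, -0.0]
ft_force: [1.3, -0.5, 0.0]
finger_gap: 85.2
grip_force: 0.0
```

Call:
apply_moves(rows=[[42,-38,0,0,0,0],[42,-38,0,0,0,0],[42,-38,0,0,0,0],[42,-38,0,0,0,0],[0,0,0,0,0,0]])

```text
time: 2.35
tool_pos: [430.6, -315.7, 331.3]
tcp_rot: [-180.0, -0.0, 0.3]
ft_force: [0.4, -0.2, -0.8]
finger_gap: 85.2
grip_force: 0.0
```

View pics/crop.png

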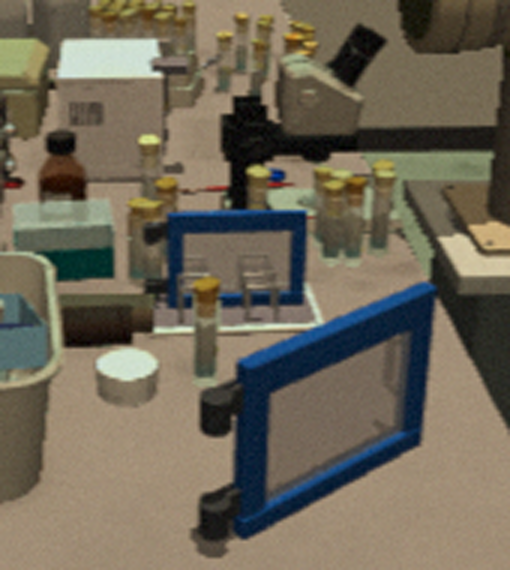

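Run:
```python
from h import *
s=sense(); print(s["time"],s["tool_pos"],s["tcp_rot"],s["ft_force"])
p,d=eyes.snapshot("wrist"); cv2.imwrite("pics/w1.png",p[:,:,::-1]); np.savez("w1.npz",p=p,d=d,pos=s["tool_pos"],rot=s["tcp_rot"])
for t in("incubator","pin_low_drawn","pin_high_drawn","catch"):
    print(t,[(np.round(r["xyz"],1),round(r["confidence"],2)) for r in models.place_of(t,"wrist")])
W=cloud("wrist",d,d>0,s)
m=(abs(W[:,2]-166)<5)&(abs(W[:,0]-584)<130)&(abs(W[:,1]+254)<150); print(m.sum(),cv2.minAreaRect(W[m,:2].astype(np.float32)),W[m].mean(0))
```

```text
2.35 [ 430.6 -315.7  331.3] [-180.    -0.     0.3] [ 0.4 -0.2 -0.8]
incubator [(array([ 581.7, -249.8,   -0. ]), 0.57)]
pin_low_drawn [(array([ 495.3, -345.2,   52.8]), 0.79)]
pin_high_drawn [(array([ 499.4, -342.3,  118. ]), 0.84)]
catch [(array([ 489.5, -197.6,  154.5]), 0.69)]
20136 ((529.7421264648438, -253.5103759765625), (117.51451110839844, 200.047119140625), 0.47350379824638367) [ 551.3 -255.8  165.3]
```

View pics/w1.png

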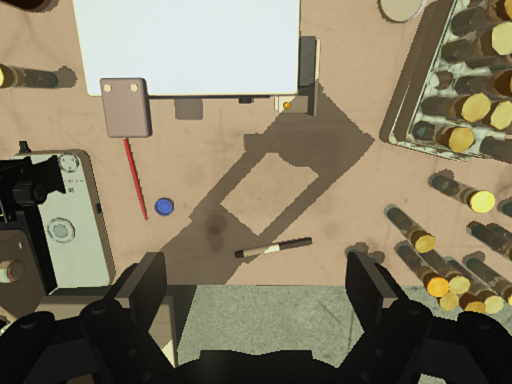

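Crop: the small door is in the hoops with its knuckles to the left (world +x), and the large one is clearly bigger, so the choice stands. Wrist view: white roof with its front edge near row 96, keeper block at (127,107), brass upper pin at (287,105), side plate at (317,75).

Run:
```python
from h import *
z=np.load("w1.npz"); p,d=z["p"],z["d"]; s=dict(tool_pos=z["pos"],tcp_rot=z["rot"])
v,u=np.mgrid[:384,:512]; W=world("wrist",np.c_[u.ravel(),v.ravel()],d.ravel(),s).reshape(384,512,3)
roof=(abs(W[...,2]-166)<5)&(p.min(2)>190)
E=[]
for c in range(155,290):
    r=np.nonzero(roof[:,c])[0]
    if len(r): E.append(W[r.max(),c])
E=np.array(E); f=np.polyfit(E[:,1],E[:,0],1); res=E[:,0]-np.polyval(f,E[:,1]); g=abs(res)<3; f=np.polyfit(E[g,1],E[g,0],1)
print("front x at y=-250",np.polyval(f,-250),"yaw",-np.degrees(np.arctan(f[0])),np.std(res[g]))
S=[]
for r in range(10,90):
    c=np.nonzero(roof[r,:310])[0]; S.append((W[r,c.min()],W[r,c.max()]))
S=np.array(S)
for k in(0,1):
    f=np.polyfit(S[:,k,0],S[:,k,1],1); print("side",np.polyval(f,530),np.degrees(np.arctan(f[0])))
h=cv2.cvtColor(p,cv2.COLOR_RGB2HSV); b=(h[...,1]>110)&(h[...,0]>14)&(h[...,0]<32)&(u>275)&(u<300)&(v>92)&(v<116)
print(b.sum()); 
for r in range(98,114): print(r," ".join(f"{W[r,c,2]:4.0f}{'*' if b[r,c] else ' '}" for c in range(274,302,2)))
q=W[b]; print(q.mean(0),np.median(q,0)); t=q[abs(q[:,2]-136)<5]; print(len(t),t.mean(0) if len(t) else 0,t.min(0) if len(t) else 0,t.max(0) if len(t) else 0)
```

```text
front x at y=-250 511.1176938181542 yaw 0.8795275682270975 0.24686132827750387
side -156.2438580752994 0.821841490761889
side -351.99593230246734 0.8984428856329757
54
98   48    49   119   119   120   120   120   120   120   120   118   120   120   119 
99   47    50   118   119   120   118   120   119   119   119   119   120   119   119 
100   46    49   119   119   119   120   119   120   119   119   119   120   119   120 
101   47    47   119   120   118   120   120   119   119   121   119   118   119   119 
102   45    49   120   121   120   119   135*  134*  119   120   121   119   119   120 
103   47    49   119   119   120   131*  135*  136*  135*  121   120   120   120   119 
104   46    49   120   119   119   134*  136*  135*  135*  120   119   118   119   120 
105   47    50   118   119   117   134*  135*  136*  136*  120   119   121   119   120 
106   47    48   119   120   121   134*  136*  136*  135*  120   119   119   119   119 
107   46    48   119   119   120   134*  137*  136*  135*  120   119   119   118   120 
108   48    49   119   120   121   125   135*  136*  119*  120   118   120   119   120 
109   47    50   119   118   119   120   134*  135*  119   121   119   120   120   119 
110    0    48   119   120   120   120   119   121   120   120   120   119   119   119 
111    0    -0   120   473   118   119   120   119   120   119   120   120   120   119 
112   -1    -0   120   120   119   119   119   119   119   120   119   120   120   118 
113   -1    -1    -1     0    -1     1    -0     1    -1     1    -2    -1    -0    -0 
[ 499.6 -347.8  133.4] [ 499.9 -347.3  134.7]
46 [ 499.6 -347.4  135.1] [ 495.9 -350.5  133.8] [ 503.  -344.2  136.5]
```

Call:
apply_moves(rows=[[0,-62,-20,0,0,0],[0,-62,-20,0,0,0],[0,-62,-20,0,0,0],[0,-62,-20,0,0,0],[0,-62,0,0,0,0]])

```text
time: 3.22
tool_pos: [428.0, -18.3, 410.2]
tcp_rot: [180.0, -0.2, -0.1]
ft_force: [1.1, 1.7, -0.7]
finger_gap: 85.3
grip_force: 0.0
```

Call:
apply_moves(rows=[[0,-62,0,0,0,0],[-10,-62,20,0,0,0],[-20,-62,40,0,0,0],[-30,-62,50,0,0,0],[0,0,0,0,0,0]])

```text
time: 3.85
tool_pos: [377.5, 199.4, 316.3]
tcp_rot: [179.9, 0.3, 0.2]
ft_force: [1.0, -0.4, 0.6]
finger_gap: 85.3
grip_force: 0.0
```

Run:
```python
from h import *
s=sense(); print(s["time"],s["tool_pos"],s["tcp_rot"],s["joint_pos"])
p,d=eyes.snapshot("wrist"); cv2.imwrite("pics/w2.png",p[:,:,::-1]); np.savez("w2.npz",p=p,d=d,pos=s["tool_pos"],rot=s["tcp_rot"])
for t in("door","top_grip","stand","knuckle_high"):
    print(t,[(np.round(r["xyz"],1),round(r["confidence"],2)) for r in models.place_of(t,"wrist")])
h=cv2.cvtColor(p,cv2.COLOR_RGB2HSV); b=(h[...,0]>100)&(h[...,0]<125)&(h[...,1]>120)
W=cloud("wrist",d,b,s); q=W[(abs(W[:,2]-126)<8)&(abs(W[:,1]-245)<40)]
print(len(q),q.mean(0),np.percentile(q,[1,50,99],axis=0)); q=q[q[:,2]>np.median(q[:,2])-5]
l=cv2.fitLine(q[:,:2].astype(np.float32),cv2.DIST_HUBER,0,.01,.01).ravel(); print(l, np.degrees(np.arctan2(l[1],l[0])),cv2.minAreaRect(q[:,:2].astype(np.float32)))
```

```text
3.85 [377.5 199.4 316.3] [179.9   0.3   0.2] [ 20.9 -20.7 102.6   0.   98.5 110.7]
door [(array([533.9, 245.8,  10.5]), 0.97)]
top_grip [(array([437.3, 243.5, 124.9]), 0.56)]
stand [(array([439.7, 240.8,  -1.3]), 0.81)]
knuckle_high [(array([532.7, 245.8,  89.3]), 0.84), (array([532.4, 244.5,   8.2]), 0.25)]
1624 [442.6 244.  125.2] [[360.3 237.3 123.1]
 [445.5 243.9 125.2]
 [512.  251.  127.1]]
[  1.   0. 442. 244.] 1.8172443 ((435.78179931640625, 243.79254150390625), (155.01307678222656, 11.065685272216797), 2.0015711784362793)
```

View pics/w2.png

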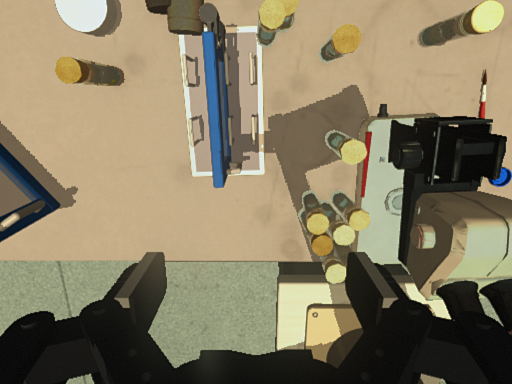

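Wrist view: the door's top rail runs from (208,30) to (219,185), the knuckle is at (208,15), and nothing stands beside the rail. I'm re-measuring at rest, because the arm was still moving.

```bash
cat > m.py <<'E'
from h import *
s=sense(); print(s["time"],s["tool_pos"],s["tcp_rot"],np.abs(s["qd"]).max())
p,d=eyes.snapshot("wrist"); 
h=cv2.cvtColor(p,cv2.COLOR_RGB2HSV); b=(h[...,0]>100)&(h[...,0]<125)&(h[...,1]>120)
W=cloud("wrist",d,b,s); q=W[(abs(W[:,2]-126)<5)&(abs(W[:,1]-245)<40)]
print(len(q),q.mean(0)); 
l=cv2.fitLine(q[:,:2].astype(np.float32),cv2.DIST_HUBER,0,.01,.01).ravel(); print(l, np.degrees(np.arctan2(l[1],l[0])),cv2.minAreaRect(q[:,:2].astype(np.float32)))
W=cloud("wrist",d,d>0,s); k=W[(W[:,0]>518)&(W[:,0]<560)&(abs(W[:,1]-246)<15)&(W[:,2]>95)&(W[:,2]<125)]
if len(k): print("knuckle",len(k),k.min(0),k.max(0),cv2.minEnclosingCircle(k[:,:2].astype(np.float32)))
E
python3 m.py
```

```text
4.1 [381.3 197.1 321.1] [-180.    -0.1   -0.1] 0.24344061012638551
1546 [442.  244.  125.3]
[  1.    0.  441.4 244. ] 1.9258742 ((435.6567077636719, 244.0729217529297), (155.64517211914062, 11.091171264648438), 1.8688031435012817)
knuckle 388 [518.1 238.4  95.2] [540.9 256.7 114.2] ((528.9315795898438, 245.66339111328125), 12.444546699523926)
```

Call:
apply_moves(rows=[[27,-23.5,20,0,0,-0.034],[27.4,-23.4,20,0,0,0],[0,0,50,0,0,0],[0,0,50,0,0,0],[0,0,0,0,0,0]])

```text
time: 4.78
tool_pos: [431.6, 244.1, 175.9]
tcp_rot: [179.8, 0.4, 1.9]
ft_force: [-0.7, 0.1, 0.2]
finger_gap: 85.3
grip_force: 0.0
```

```bash
python3 -c "
from h import *
sense();eyes.snapshot('wrist')
s=sense();print(s['tool_pos'],s['tcp_rot'],s['ft_force'])"
```

```text
[433.3 245.  179.3] [179.9   0.2   1.9] [-0.8  0.7 -0.2]
```

Call:
apply_moves(rows=[[2.4,1,30,0,0,0],[0,0,30,0,0,0],[0,0,20,0,0,0],[0,0,0,0,0,0],[0,0,0,0,0,0]])

```text
time: 5.45
tool_pos: [438.0, 245.8, 102.7]
tcp_rot: [-179.9, -0.2, 2.0]
ft_force: [-0.3, -0.3, 0.5]
finger_gap: 85.2
grip_force: 0.0
```

Call:
apply_moves(rows=[[0,0,0,0,0,0],[0,0,0,0,0,0],[0,0,0,0,0,0],[0,0,0,0,0,0],[0,0,0,0,0,0]], fingers=0, grip_force=30)

```text
time: 6.08
tool_pos: [436.0, 245.2, 99.7]
tcp_rot: [180.0, -0.0, 2.0]
ft_force: [-0.1, -0.7, 1.5]
finger_gap: 11.4
grip_force: 30.8
```

Call:
apply_moves(rows=[[0,0,0,0,0,0],[0,0,0,0,0,0],[0,0,0,0,0,0],[0,0,0,0,0,0],[0,0,-2,0,0,0]], grip_force=60)

```text
time: 6.7
tool_pos: [435.4, 245.0, 101.0]
tcp_rot: [180.0, 0.1, 2.0]
ft_force: [0.2, 0.1, -2.4]
finger_gap: 10.8
grip_force: 58.6
```

Call:
apply_moves(rows=[[0,0,-10,0,0,0],[0,0,-15,0,0,0],[0,0,-20,0,0,0],[0,0,-25,0,0,0],[0,0,-25,0,0,0]])

```text
time: 7.32
tool_pos: [436.1, 245.3, 198.6]
tcp_rot: [-180.0, -0.1, 2.0]
ft_force: [0.5, 0.4, -2.4]
finger_gap: 10.8
grip_force: 58.4
```

Call:
apply_moves(rows=[[0,0,-40,0,0,0],[0,0,-45,0,0,0],[0,0,-45,0,0,0],[0,0,-45,0,0,0],[0,0,-35,0,0,0]])

```text
time: 7.95
tool_pos: [435.9, 245.2, 410.2]
tcp_rot: [-179.9, -0.2, 2.0]
ft_force: [1.0, -0.2, -2.5]
finger_gap: 11.1
grip_force: 58.5
```

```bash
python3 -c "
from h import *
p,d=eyes.snapshot('side');cv2.imwrite('pics/s2.png',cv2.resize(p[20:320,150:450,::-1],None,fx=1.8,fy=1.8))
s=sense();print(s['tool_pos'],s['tcp_rot'],s['ft_force'],s['wrist_torque'],s['joint_pos'])
for t in('door','knuckle_low','free_edge'):
    print(t,[(np.round(r['xyz'],1),round(r['confidence'],2)) for r in models.place_of(t,'side')])
"
```

```text
[436.6 245.5 415.1] [-179.8   -0.5    2. ] [-1.4 -0.6  1.6] [-0.1  0.  -0. ] [ 23.5  -8.3  82.    0.  105.8 111.5]
door [(array([530.8, 250.4, 317.3]), 0.8)]
knuckle_low [(array([493.1, 656.7,  17.6]), 0.95), (array([534. , 250.7, 335.5]), 0.79)]
free_edge [(array([288.9, 505.1,  86.1]), 0.88), (array([360.5, 241.4, 383.7]), 0.76)]
```

View pics/s2.png

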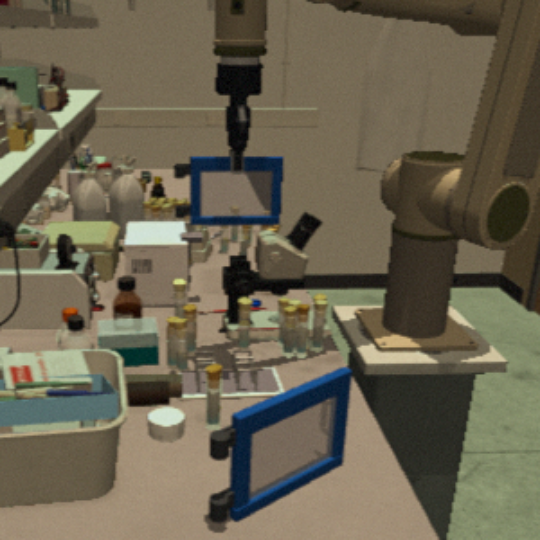

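The door hangs level in the hand at about (235,190) in this crop, and the stand is empty. I'm carrying it over the microscope to a point in front of the pins.

Call:
apply_moves(rows=[[0,30,0,0,0,0],[-8,50,0,0,0,0],[-8,50,0,0,0,0],[-8,50,0,0,0,0],[-8,50,0,0,0,0]])

```text
time: 8.78
tool_pos: [410.9, 12.9, 404.6]
tcp_rot: [-180.0, 0.2, 2.0]
ft_force: [1.1, 0.3, -2.8]
finger_gap: 10.9
grip_force: 58.9
```

Call:
apply_moves(rows=[[-10,50,0,0,0,0],[-10,50,0,0,0,0],[-10,50,0,0,0,0],[-10,50,0,0,0,0],[-10,50,0,0,0,0]])

```text
time: 9.4
tool_pos: [369.6, -238.5, 404.6]
tcp_rot: [-179.9, 0.1, 2.0]
ft_force: [1.4, -0.5, -2.4]
finger_gap: 11.4
grip_force: 58.9
```

Call:
apply_moves(rows=[[-10,50,0,0,0,0],[-10,40,0,0,0,0],[-10,20,20,0,0,0],[0,0,40,0,0,0],[0,0,40,0,0,0]])

```text
time: 10.02
tool_pos: [343.6, -347.9, 303.4]
tcp_rot: [-179.9, 0.1, 1.9]
ft_force: [0.3, -1.3, -2.3]
finger_gap: 11.0
grip_force: 59.1
```

```bash
cat > st.py <<'E'
from h import *
import sys
eyes.snapshot('wrist'); eyes.snapshot('wrist')
s=sense();print(s['time'],s['tool_pos'],s['tcp_rot'],s['ft_force'],s['wrist_torque'],s['finger_gap'],s['joint_pos'])
E
python3 st.py
```

```text
10.125 [ 342.1 -345.6  299.3] [-179.4    0.4    2. ] [-0.4  0.4 -3.3] [ 0.   0.  -0.1] 11.204669701549449 [-51.3 -10.7  96.1   0.   95.3  36.7]
```

Call:
apply_moves(rows=[[0,4,40,0,0,0],[0,0,40,0,0,0],[0,0,30,0,0,0],[0,0,25,0,0,0],[0,0,10,0,0,0]])

```text
time: 10.75
tool_pos: [344.2, -351.6, 160.8]
tcp_rot: [-179.9, 0.1, 2.0]
ft_force: [-0.1, -0.7, -1.7]
finger_gap: 11.1
grip_force: 59.0
```

```bash
python3 st.py
cat > k.py <<'E'
from h import *
import sys
P=[];
for i in range(4):
    s=sense(); p,d=eyes.snapshot("wrist"); P.append(s["tool_pos"])
    h=cv2.cvtColor(p,cv2.COLOR_RGB2HSV); v,u=np.mgrid[:384,:512]
    W=world("wrist",np.c_[u.ravel(),v.ravel()],d.ravel(),s).reshape(384,512,3)
    b=(h[...,1]>110)&(h[...,0]>14)&(h[...,0]<32)&(abs(W[...,2]-135)<4)&(abs(W[...,0]-500)<15)&(abs(W[...,1]+347)<15)
    q=W[b]; print("pin",len(q), q.mean(0) if len(q) else 0, (q.min(0)+q.max(0))/2 if len(q) else 0)
    T=Ro.from_euler('xyz',s["tcp_rot"],degrees=True).as_matrix(); L=(W-s["tool_pos"])@T   # tool coords
    m=(d>0)&(abs(L[...,1])<14)&(L[...,0]>84)&(L[...,0]<112)&(L[...,2]>-15)&(L[...,2]<12)
    k=L[m]; 
    if len(k):
        zt=np.median(k[:,2]); k=k[abs(k[:,2]-zt)<4]; print("knuckle(tool)",len(k),zt,k.min(0),k.max(0),cv2.minEnclosingCircle(k[:,:2].astype(np.float32)))
print(np.mean(P,0),np.std(P,0))
cv2.imwrite("pics/%s.png"%sys.argv[1],p[:,:,::-1]); np.savez("%s.npz"%sys.argv[1],p=p,d=d,pos=s["tool_pos"],rot=s["tcp_rot"])
for t in ("pin_high_drawn","knuckle_high"): print(t,[(np.round(r["xyz"],1),round(r["confidence"],2)) for r in models.place_of(t,"wrist")])
E
python3 k.py w3
```

```text
10.85 [ 344.4 -351.9  161.3] [-179.9    0.1    2. ] [ 0.1  0.5 -2.4] [ 0. -0. -0.] 11.072644111233867 [-51.6  -6.8 107.    0.   79.9  36.4]
pin 0 0 0
knuckle(tool) 2169 -11.963663868457573 [ 84.1  -9.6 -14.2] [105.4   8.4  -8. ] ((94.35124206542969, 1.0705723762512207), 11.830832481384277)
pin 0 0 0
knuckle(tool) 2178 -11.975164326464903 [ 84.1  -9.6 -14.2] [105.5   8.4  -8.3] ((94.3546142578125, 1.0532166957855225), 11.849396705627441)
pin 0 0 0
knuckle(tool) 2175 -11.966284541659252 [ 84.1  -9.7 -14.2] [105.6   8.4  -8. ] ((94.27784729003906, 1.0626540184020996), 11.7796049118042)
pin 0 0 0
knuckle(tool) 2174 -11.972525384624907 [ 84.   -9.7 -14.4] [105.6   8.4  -8.1] ((94.15370178222656, 0.8958237171173096), 11.748045921325684)
[ 344.9 -352.5  162.5] [0.3 0.4 0.7]
pin_high_drawn []
knuckle_high [(array([ 439.7, -347.5,  155.4]), 0.73)]
```

View pics/w3.png

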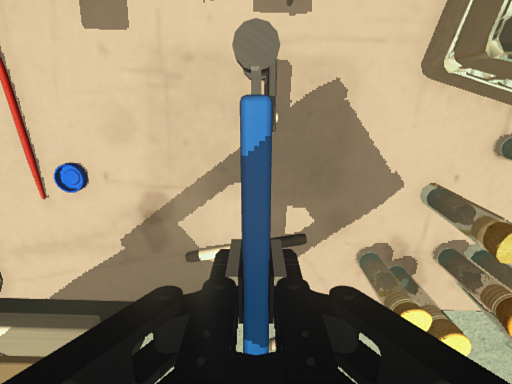

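Wrist view: the knuckle top is at (256,45), straight ahead of the rail. The pins are out of view below the camera's range. I'm coming in from the front at about 7 mm above the tips.

Call:
apply_moves(rows=[[14,0.3,5,0,0,0],[15,0.3,5,0,0,0],[15,0.3,0,0,0,0],[10,0.3,0,0,0,0],[4.6,0,0,0,0,0]])

```text
time: 11.78
tool_pos: [404.1, -351.3, 151.6]
tcp_rot: [-180.0, 0.0, 2.0]
ft_force: [0.3, 0.3, -2.7]
finger_gap: 11.0
grip_force: 59.1
```

```bash
python3 st.py; sed -i 's/snapshot/get_calibration/;s/; eyes.snap.*$//' st.py
cat > st.py <<'E'
from h import *
P=[];F=[];T=[];R=[]
for i in range(4):
    eyes.snapshot('wrist'); s=sense(); P.append(s['tool_pos']);F.append(s['ft_force']);T.append(s['wrist_torque']);R.append(s['tcp_rot']%360)
f=lambda a:np.round(np.mean(a,0),2)
print(s['time'],f(P),f(R),f(F),f(T),round(s['finger_gap'],1))
E
python3 st.py
```

```text
11.875 [ 403.7 -351.4  151.7] [-180.    0.    2.] [ 0.2 -0.3 -3.1] [-0. -0. -0.] 10.991464562648323 [-46.5   0.4 101.1  -0.   78.5  41.5]
12.075 [ 403.1 -351.5  151.7] [180.   0.   2.] [-0.3  0.1 -2.8] [0. 0. 0.] 10.9
```

Call:
apply_moves(rows=[[0,0,2,0,0,0],[0,0,2,0,0,0],[0,0,1.5,0,0,0],[0,0,1,0,0,0],[0,0,0.5,0,0,0]])

```text
time: 12.7
tool_pos: [403.2, -351.4, 144.6]
tcp_rot: [-180.0, 0.0, 2.0]
ft_force: [0.6, -0.0, -2.2]
finger_gap: 10.9
grip_force: 59.1
```

Call:
apply_moves(rows=[[0,0,0.5,0,0,0],[0,0,0.5,0,0,0],[0,0,0.5,0,0,0],[0,0,0,0,0,0],[0,0,0,0,0,0]])

```text
time: 13.32
tool_pos: [403.2, -351.4, 143.1]
tcp_rot: [-180.0, 0.0, 2.0]
ft_force: [0.0, -0.0, -2.9]
finger_gap: 10.7
grip_force: 59.1
```

```bash
python3 st.py
```

```text
13.525 [ 403.2 -351.5  143.2] [180. 360.   2.] [ 0.3  0.1 -2.4] [-0.  0. -0.] 10.9
```

Call:
apply_moves(rows=[[0,0,0.5,0,0,0],[0,0,0.5,0,0,0],[0,0,0.5,0,0,0],[0,0,0,0,0,0],[0,0,0,0,0,0]])

```text
time: 14.15
tool_pos: [403.2, -351.4, 141.7]
tcp_rot: [180.0, -0.0, 2.0]
ft_force: [0.7, 0.3, -2.7]
finger_gap: 11.0
grip_force: 59.1
```

```bash
python3 st.py
```

```text
14.35 [ 403.2 -351.5  141.7] [180. 360.   2.] [ 0.1  0.1 -2.7] [-0. -0. -0.] 10.6
```

Call:
apply_moves(rows=[[0,0,0.5,0,0,0],[0,0,0.5,0,0,0],[0,0,0.5,0,0,0],[0,0,0,0,0,0],[0,0,0,0,0,0]])

```text
time: 14.98
tool_pos: [403.3, -351.4, 140.2]
tcp_rot: [180.0, -0.0, 2.0]
ft_force: [-0.7, 0.2, -3.1]
finger_gap: 10.7
grip_force: 59.1
```

```bash
python3 st.py
```

```text
15.175 [ 403.2 -351.4  140.2] [180. 360.   2.] [ 0.2 -0.1 -2.7] [ 0. -0.  0.] 10.9
```

It is about 3 mm past the expected tip level with no force, so the pins are in the bores. Continuing down gently.

Call:
apply_moves(rows=[[0,0,0.8,0,0,0],[0,0,0.8,0,0,0],[0,0,0.8,0,0,0],[0,0,0.8,0,0,0],[0,0,0.8,0,0,0]])

```text
time: 15.8
tool_pos: [403.2, -351.4, 136.1]
tcp_rot: [-180.0, -0.0, 2.0]
ft_force: [0.3, -0.0, -2.1]
finger_gap: 11.1
grip_force: 59.1
```

```bash
python3 st.py
```

```text
16.0 [ 403.2 -351.4  136.1] [180.   0.   2.] [-0.  -0.4 -2.6] [ 0. -0.  0.] 10.7
```

Call:
apply_moves(rows=[[0,0,1,0,0,0],[0,0,1,0,0,0],[0,0,1,0,0,0],[0,0,1,0,0,0],[0,0,1,0,0,0]])

```text
time: 16.62
tool_pos: [403.2, -351.4, 131.1]
tcp_rot: [-180.0, 0.0, 2.0]
ft_force: [1.0, -0.9, -2.1]
finger_gap: 11.0
grip_force: 59.1
```

```bash
python3 st.py
```

```text
16.825 [ 403.2 -351.4  131. ] [180.   0.   2.] [ 0.   0.2 -2. ] [ 0.  0. -0.] 11.0
```

Call:
apply_moves(rows=[[0,0,0.5,0,0,0],[0,0,0.5,0,0,0],[0,0,0.5,0,0,0],[0,0,0.5,0,0,0],[0,0,0.3,0,0,0]])

```text
time: 17.45
tool_pos: [403.2, -351.4, 128.8]
tcp_rot: [-180.0, -0.0, 2.0]
ft_force: [-0.5, 0.1, -2.6]
finger_gap: 10.8
grip_force: 59.1
```

```bash
python3 st.py
```

```text
17.65 [ 403.2 -351.4  128.8] [180.  90.   2.] [-0.2 -0.1 -2.4] [-0. -0. -0.] 10.9
```

Call:
apply_moves(rows=[[0,0,0.3,0,0,0],[0,0,0.3,0,0,0],[0,0,0.3,0,0,0],[0,0,0.3,0,0,0],[0,0,0,0,0,0]])

```text
time: 18.27
tool_pos: [403.3, -351.5, 127.7]
tcp_rot: [180.0, -0.0, 2.0]
ft_force: [0.8, 0.6, -1.6]
finger_gap: 11.0
grip_force: 59.2
```

```bash
python3 st.py
```

```text
18.475 [ 403.3 -351.5  127.7] [180. 360.   2.] [-0.8  0.2 -1.9] [ 0.1 -0.   0. ] 10.6
```

Call:
apply_moves(rows=[[0,0,0.3,0,0,0],[0,0,0.3,0,0,0],[0,0,0.3,0,0,0],[0,0,0,0,0,0],[0,0,0,0,0,0]])

```text
time: 19.1
tool_pos: [403.3, -351.6, 127.1]
tcp_rot: [180.0, -0.0, 2.0]
ft_force: [-3.9, 1.5, 3.9]
finger_gap: 10.9
grip_force: 60.0
```

```bash
python3 st.py
```

```text
19.3 [ 403.3 -351.6  127. ] [180. 360.   2.] [-3.2  0.4  3.6] [0.1 0.1 0.1] 11.0
```

The door is home: contact at TCP z ≈ 127.4 against an expected 127.7, with about 6 N. I'm letting go, rising clear and turning the tool to push from the outer side.

Call:
apply_moves(rows=[[0,0,0,0,0,0],[0,0,0,0,0,0],[0,0,0,0,0,0],[0,0,-1,0,0,0],[0,0,-4,0,0,0]], fingers=45, grip_force=20)

```text
time: 19.92
tool_pos: [403.1, -351.3, 131.7]
tcp_rot: [-180.0, 0.0, 2.0]
ft_force: [-0.6, -1.1, 0.1]
finger_gap: 44.9
grip_force: 0.0
```

Call:
apply_moves(rows=[[0,0,-15,0,0,0],[0,0,-30,0,0,0],[0,0,-40,0,0,0],[0,0,-40,0,0,0],[0,0,-10,0,0,0]])

```text
time: 20.55
tool_pos: [404.5, -352.7, 271.7]
tcp_rot: [179.7, -0.3, 2.0]
ft_force: [0.2, 0.6, -0.3]
finger_gap: 45.1
grip_force: 0.0
```

```bash
python3 st.py
python3 - <<'E'
from h import *
s=sense(); p,d=eyes.snapshot("wrist"); cv2.imwrite("pics/w4.png",p[:,:,::-1])
h=cv2.cvtColor(p,cv2.COLOR_RGB2HSV); b=(h[...,0]>100)&(h[...,0]<125)&(h[...,1]>120)
W=cloud("wrist",d,b,s); q=W[(W[:,2]>140)&(W[:,2]<166)]; print(len(q),q.mean(0),np.percentile(q,[1,99],axis=0))
l=cv2.fitLine(q[:,:2].astype(np.float32),cv2.DIST_HUBER,0,.01,.01).ravel(); print(l,np.degrees(np.arctan2(l[1],l[0])))
E
```

```text
20.75 [ 403.6 -351.9  268.3] [179.9 269.9   2. ] [-0.   0.4 -0.1] [ 0.  0. -0.] 44.7
2135 [ 409.5 -350.3  150.6] [[ 326.  -356.9  147.2]
 [ 478.4 -343.9  153.5]]
[   1.     0.   409.4 -350.2] 1.4698194
```

View pics/w4.png

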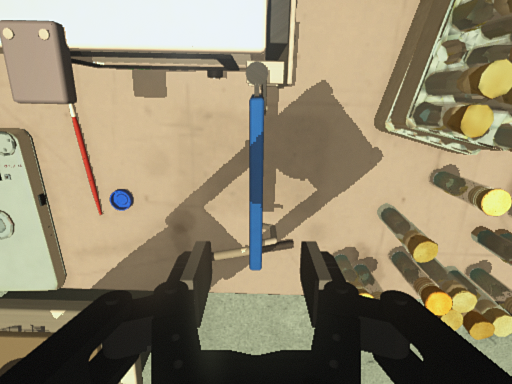

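Wrist view: the door hangs on the hinge with its knuckle at (257,75) over the bracket, pointing towards the robot, and the fingers are clear of it. Now I turn the tool, close the fingers and step to the outer side.

Call:
apply_moves(rows=[[0,31,0,0,0,0],[0,0,0,0,0,-0.18],[0,0,0,0,0,-0.18],[0,0,0,0,0,-0.18],[0,0,0,0,0,-0.18]], fingers=0)

```text
time: 21.42
tool_pos: [403.7, -381.8, 264.7]
tcp_rot: [-179.8, -0.0, 43.6]
ft_force: [0.8, 0.2, 0.4]
finger_gap: 0.4
grip_force: 0.0
```

Call:
apply_moves(rows=[[0,0,0,0,0,-0.18],[0,0,0,0,0,-0.18],[0,0,0,0,0,-0.18],[0,0,0,0,0,-0.18],[0,0,0,0,0,-0.124]])

```text
time: 22.05
tool_pos: [403.7, -381.7, 264.7]
tcp_rot: [-179.9, -0.1, 91.9]
ft_force: [0.0, 0.5, 0.0]
finger_gap: 0.2
grip_force: 0.0
```

```bash
python3 st.py
```

```text
22.25 [ 403.8 -381.9  265.1] [180.1 359.9  91.7] [-0.  -0.1 -0.4] [0. 0. 0.] 0.1
```

Call:
apply_moves(rows=[[0,0,35,0,0,0],[0,0,40,0,0,0],[0,0,35,0,0,0],[0,0,15,0,0,0],[0,0,5,0,0,0]])

```text
time: 22.88
tool_pos: [404.0, -382.1, 136.1]
tcp_rot: [-179.9, -0.1, 91.5]
ft_force: [0.2, -0.0, 1.0]
finger_gap: -0.2
grip_force: 0.0
```

Call:
apply_moves(rows=[[3,0,0,0,0,0],[3,0,0,0,0,0],[3,0,0,0,0,0],[2,0,0,0,0,0],[1,0,0,0,0,0]])

```text
time: 23.5
tool_pos: [404.1, -370.3, 137.0]
tcp_rot: [180.0, 0.0, 91.6]
ft_force: [1.0, -0.4, -0.2]
finger_gap: -0.1
grip_force: 0.0
```

```bash
python3 st.py
```

```text
23.7 [ 404.  -370.4  136.8] [180.    0.   91.6] [-0.  -0.2 -0.1] [-0.  0. -0.] 0.2
```

Call:
apply_moves(rows=[[2.5,-0.4,0,0,0,0.025],[2.5,-0.4,0,0,0,0.025],[4.9,-0.8,0,0,0,0.05],[4.9,-0.8,0,0,0,0.05],[4.9,-0.8,0,0,0,0.05]])

```text
time: 24.32
tool_pos: [401.7, -350.4, 136.8]
tcp_rot: [-180.0, 0.0, 80.0]
ft_force: [0.8, -0.1, 0.1]
finger_gap: -0.4
grip_force: 0.1
```

Call:
apply_moves(rows=[[4.9,-0.8,0,0,0,0.05],[4.9,-0.8,0,0,0,0.05],[4.9,-0.8,0,0,0,0.05],[4.9,-0.8,0,0,0,0.05],[4.9,-0.8,0,0,0,0.05]])

```text
time: 24.95
tool_pos: [404.4, -325.7, 136.8]
tcp_rot: [-180.0, 0.0, 65.7]
ft_force: [-0.7, -0.5, -0.2]
finger_gap: 0.0
grip_force: 0.1
```

```bash
cat > dr.py <<'E'
from h import *
s=sense(); p,d=eyes.snapshot("wrist"); s0=s; 
T=Ro.from_euler('xyz',s["tcp_rot"],degrees=True).as_matrix(); r=T.T@(np.array([499.6,-347.4,s["tool_pos"][2]])-s["tool_pos"])
print(s["time"],s["tool_pos"],s["tcp_rot"],"F tool",T.T@s["ft_force"],"hinge in tool",r)
h=cv2.cvtColor(p,cv2.COLOR_RGB2HSV); b=(h[...,0]>100)&(h[...,0]<125)&(h[...,1]>120)
W=cloud("wrist",d,b,s); q=W[(W[:,2]>146)&(W[:,2]<160)&(np.hypot(W[:,0]-499.6,W[:,1]+347.4)<185)]
if len(q)>50:
    l=cv2.fitLine(q[:,:2].astype(np.float32),cv2.DIST_HUBER,0,.01,.01).ravel(); a=np.degrees(np.arctan2(l[1],l[0]))-90; print(len(q),"door yaw mod180",a%180, "top z",np.percentile(q[:,2],90))
E
python3 dr.py
```

```text
24.95 [ 404.4 -325.7  136.8] [-180.     0.    65.7] F tool [-0.7 -0.5  0.2] hinge in tool [19.5 95.6 -0. ]
8360 door yaw mod180 67.31062 top z 152.2124735990771
```

Call:
apply_moves(rows=[[4.9,-0.8,0,0,0,0.05],[4.9,-0.8,0,0,0,0.05],[4.9,-0.8,0,0,0,0.05],[4.9,-0.8,0,0,0,0.05],[4.9,-0.8,0,0,0,0.05]])

```text
time: 25.62
tool_pos: [413.2, -302.7, 136.8]
tcp_rot: [180.0, 0.0, 51.4]
ft_force: [0.5, -0.9, 0.2]
finger_gap: -0.0
grip_force: 0.1
```

Call:
apply_moves(rows=[[4.9,-0.8,0,0,0,0.05],[4.9,-0.8,0,0,0,0.05],[4.9,-0.8,0,0,0,0.05],[4.9,-0.8,0,0,0,0.05],[4.9,-0.8,0,0,0,0.05]])

```text
time: 26.25
tool_pos: [427.4, -282.4, 136.8]
tcp_rot: [180.0, 0.0, 37.1]
ft_force: [0.1, -0.0, 0.0]
finger_gap: 0.2
grip_force: 0.1
```

```bash
python3 dr.py
```

```text
26.25 [ 427.4 -282.4  136.8] [180.    0.   37.1] F tool [ 0.   0.1 -0. ] hinge in tool [18.4 95.3  0. ]
7335 door yaw mod180 38.34735 top z 152.406338042888
```

Call:
apply_moves(rows=[[4.9,-0.8,0,0,0,0.05],[4.9,-0.8,0,0,0,0.05],[4.9,-0.8,0,0,0,0.05],[4.9,-0.8,0,0,0,0.05],[4.9,-0.8,0,0,0,0.05]])

```text
time: 26.92
tool_pos: [446.2, -266.4, 136.7]
tcp_rot: [-180.0, 0.0, 22.8]
ft_force: [-0.4, -0.1, 0.2]
finger_gap: -0.2
grip_force: 0.1
```

Call:
apply_moves(rows=[[2.9,-0.5,0,0,0,0.03],[2.9,-0.5,0,0,0,0.03],[2.9,-0.5,0,0,0,0.03],[2.9,-0.5,0,0,0,0.03],[2.9,-0.5,0,0,0,0.03]])

```text
time: 27.55
tool_pos: [459.2, -259.2, 136.7]
tcp_rot: [-180.0, 0.0, 14.1]
ft_force: [0.1, 0.2, -1.2]
finger_gap: 0.2
grip_force: 0.1
```

```bash
python3 dr.py
```

```text
27.55 [ 459.2 -259.2  136.7] [-180.     0.    14.1] F tool [ 0.1 -0.1  1.2] hinge in tool [17.7 95.4 -0. ]
6437 door yaw mod180 15.986618 top z 152.49283851443596
```

Call:
apply_moves(rows=[[1.9,-0.3,0,0,0,0.02],[1.9,-0.3,0,0,0,0.02],[1.9,-0.3,0,0,0,0.02],[1.5,-0.2,0,0,0,0.015],[1.5,-0.2,0,0,0,0.015]])

```text
time: 28.22
tool_pos: [467.3, -256.1, 136.7]
tcp_rot: [-180.0, 0.0, 9.0]
ft_force: [0.0, 0.0, 0.2]
finger_gap: -0.1
grip_force: 0.1
```

Call:
apply_moves(rows=[[1,-0.15,0,0,0,0.01],[1,-0.15,0,0,0,0.01],[1,-0.15,0,0,0,0.01],[1,-0.15,0,0,0,0.01],[1,-0.15,0,0,0,0.01]])

```text
time: 28.85
tool_pos: [472.2, -254.7, 136.8]
tcp_rot: [-180.0, 0.0, 6.2]
ft_force: [-0.8, 0.3, -0.5]
finger_gap: 0.3
grip_force: 0.1
```

```bash
python3 dr.py
```

```text
28.85 [ 472.2 -254.7  136.8] [-180.     0.     6.2] F tool [-0.8 -0.4  0.5] hinge in tool [17.3 95.1 -0. ]
5154 door yaw mod180 6.8310394 top z 152.64302971825455
```

Call:
apply_moves(rows=[[1,-0.15,0,0,0,0.01],[1,-0.15,0,0,0,0.01],[1,-0.15,0,0,0,0.01],[0,0,0,0,0,0],[0,0,0,0,0,0]])

```text
time: 29.52
tool_pos: [475.0, -254.0, 136.7]
tcp_rot: [-180.0, 0.0, 4.5]
ft_force: [0.0, 0.1, -0.6]
finger_gap: 0.3
grip_force: 0.1
```

```bash
python3 dr.py
```

```text
29.525 [ 475.  -254.   136.7] [-180.     0.     4.5] F tool [ 0.  -0.1  0.6] hinge in tool [17.2 95.1 -0. ]
5025 door yaw mod180 5.232361 top z 152.6347343749911
```

Call:
apply_moves(rows=[[1,-0.15,0,0,0,0.01],[1,-0.15,0,0,0,0.01],[0,0,0,0,0,0],[0,0,0,0,0,0],[0,0,0,0,0,0]])

```text
time: 30.2
tool_pos: [477.0, -253.5, 136.7]
tcp_rot: [-180.0, 0.0, 3.4]
ft_force: [-0.6, -0.9, 0.1]
finger_gap: 0.1
grip_force: 0.1
```

```bash
python3 dr.py
```

```text
30.2 [ 477.  -253.5  136.7] [-180.     0.     3.4] F tool [-0.6  0.8 -0.1] hinge in tool [17.1 95.1 -0. ]
4917 door yaw mod180 4.258789 top z 152.64544731664884
```

Call:
apply_moves(rows=[[0.5,0,0,0,0,0.005],[0.5,0,0,0,0,0.005],[0.5,0,0,0,0,0.005],[0,0,0,0,0,0],[0,0,0,0,0,0]])

```text
time: 30.88
tool_pos: [478.5, -253.5, 136.7]
tcp_rot: [-180.0, 0.0, 2.5]
ft_force: [-0.1, -0.7, 0.0]
finger_gap: -0.3
grip_force: 0.1
```

```bash
python3 dr.py
```

```text
30.875 [ 478.5 -253.5  136.7] [-180.     0.     2.5] F tool [-0.1  0.7 -0. ] hinge in tool [17.  94.8 -0. ]
4783 door yaw mod180 3.4165344 top z 152.66675372694144
```

Call:
apply_moves(rows=[[0.5,0,0,0,0,0.005],[0.5,0,0,0,0,0.005],[0.5,0,0,0,0,0.005],[0,0,0,0,0,0],[0,0,0,0,0,0]])

```text
time: 31.55
tool_pos: [480.0, -253.4, 136.8]
tcp_rot: [180.0, -0.0, 1.6]
ft_force: [0.1, -0.5, 0.1]
finger_gap: -0.3
grip_force: 0.1
```

```bash
python3 dr.py
```

```text
31.55 [ 480.  -253.4  136.8] [180.   -0.    1.6] F tool [ 0.   0.5 -0.1] hinge in tool [16.9 94.6  0. ]
4554 door yaw mod180 2.7071228 top z 152.72276466569926
```

Call:
apply_moves(rows=[[0.4,0,0,0,0,0.004],[0.4,0,0,0,0,0.004],[0.4,0,0,0,0,0.004],[0,0,0,0,0,0],[0,0,0,0,0,0]])

```text
time: 32.22
tool_pos: [481.2, -253.3, 136.8]
tcp_rot: [180.0, -0.0, 1.0]
ft_force: [-0.6, 0.3, 1.2]
finger_gap: 0.0
grip_force: 0.1
```

```bash
python3 dr.py
```

```text
32.225 [ 481.2 -253.3  136.8] [180.  -0.   1.] F tool [-0.6 -0.3 -1.2] hinge in tool [16.8 94.3  0. ]
4663 door yaw mod180 2.0606384 top z 152.7031847341112
```

Call:
apply_moves(rows=[[0.4,0,0,0,0,0],[0.4,0,0,0,0,0],[0.2,0,0,0,0,0],[0,0,0,0,0,0],[0,0,0,0,0,0]])

```text
time: 32.9
tool_pos: [482.2, -253.3, 136.8]
tcp_rot: [-180.0, -0.0, 1.0]
ft_force: [-0.3, -0.2, -0.4]
finger_gap: 0.2
grip_force: 0.1
```

```bash
python3 dr.py
```

```text
32.9 [ 482.2 -253.3  136.8] [-180.   -0.    1.] F tool [-0.3  0.2  0.4] hinge in tool [15.8 94.4 -0. ]
4172 door yaw mod180 1.3757629 top z 152.7320414539189
```

Call:
apply_moves(rows=[[0.4,0,0,0,0,0],[0.4,0,0,0,0,0],[0.2,0,0,0,0,0],[0,0,0,0,0,0],[0,0,0,0,0,0]])

```text
time: 33.58
tool_pos: [482.8, -253.3, 136.7]
tcp_rot: [-180.0, 0.0, 0.9]
ft_force: [-5.5, -0.1, 2.6]
finger_gap: 0.2
grip_force: 2.5
```

```bash
python3 dr.py
```

```text
33.575 [ 482.8 -253.3  136.7] [-180.     0.     0.9] F tool [-5.5  0.  -2.6] hinge in tool [15.2 94.3 -0. ]
3874 door yaw mod180 1.2138977 top z 152.77612379641496
```

Call:
apply_moves(rows=[[0.4,0,0,0,0,0],[0.4,0,0,0,0,0],[0,0,0,0,0,0],[0,0,0,0,0,0],[0,0,0,0,0,0]])

```text
time: 34.25
tool_pos: [483.0, -253.3, 136.7]
tcp_rot: [-180.0, 0.1, 0.9]
ft_force: [-9.3, 1.0, 5.4]
finger_gap: -0.3
grip_force: 4.7
```

```bash
python3 dr.py
python3 - <<'E'
from h import *
s=sense(); p,d=eyes.snapshot("wrist"); cv2.imwrite("pics/w5.png",p[:,:,::-1])
for c in("wrist","side"):
  if c=="side": eyes.snapshot(c)
  for t in ("free_edge","catch","knuckle_high"): print(c,t,[(np.round(r["xyz"],1),round(r["confidence"],2)) for r in models.place_of(t,c)])
E
```

```text
34.25 [ 483.  -253.3  136.7] [-180.     0.1    0.9] F tool [-9.3 -1.1 -5.4] hinge in tool [15.1 94.3 -0.1]
3896 door yaw mod180 1.2169037 top z 152.7628793137829
wrist free_edge []
wrist catch [(array([ 485.2, -199.3,  157. ]), 0.63)]
wrist knuckle_high [(array([ 496.2, -348.7,  121.6]), 0.72)]
side free_edge [(array([289.6, 506.1,  83.3]), 0.85), (array([ 501. , -177.5,   90.5]), 0.6)]
side catch [(array([ 490.6, -195.2,  153.8]), 0.92)]
side knuckle_high [(array([485.7, 656. , 118.2]), 0.59)]
```

View pics/w5.png

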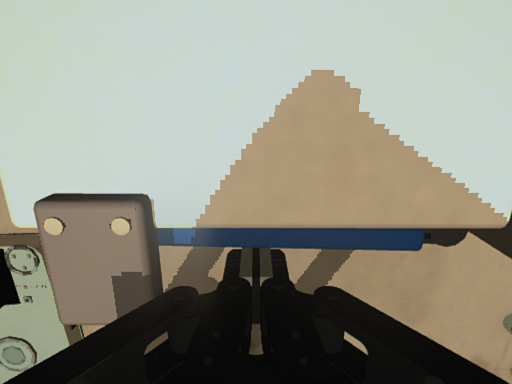

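Wrist view: the door's top rail runs along row 238, parallel to the roof's front edge (row 229), and its left end passes under the keeper block at (160,237). One small extra push will show whether this resistance is the seal or the ball.

Call:
apply_moves(rows=[[0.4,0,0,0,0,0],[0.4,0,0,0,0,0],[0,0,0,0,0,0],[0,0,0,0,0,0],[0,0,0,0,0,0]])

```text
time: 35.33
tool_pos: [483.0, -253.3, 136.7]
tcp_rot: [-180.0, 0.2, 0.9]
ft_force: [-14.4, 0.6, 7.2]
finger_gap: -0.7
grip_force: 6.8
```

```bash
python3 dr.py
```

```text
35.325 [ 483.  -253.3  136.7] [-180.     0.2    0.9] F tool [-14.4  -0.8  -7.1] hinge in tool [15.  94.3 -0.1]
3886 door yaw mod180 1.149704 top z 152.72544091022027
```

At 14 N, above the catch's 10 N, nothing gives, so it is on the seal. Backing off.

Call:
apply_moves(rows=[[-2,0,0,0,0,0],[-8,0,0,0,0,0],[-15,0,0,0,0,0],[-20,0,0,0,0,0],[-20,0,0,0,0,0]])

```text
time: 36.0
tool_pos: [418.7, -254.3, 136.7]
tcp_rot: [180.0, -0.0, 1.0]
ft_force: [1.3, 0.2, -0.6]
finger_gap: -0.2
grip_force: 0.0
```

Call:
apply_moves(rows=[[-10,0,-40,0,0,0],[0,0,-50,0,0,0],[0,0,-50,0,0,0],[0,0,-30,0,0,0],[0,0,0,0,0,0]])

```text
time: 36.62
tool_pos: [410.4, -255.4, 310.1]
tcp_rot: [179.8, -0.3, 0.9]
ft_force: [0.2, 0.2, -0.1]
finger_gap: -0.0
grip_force: 0.0
```

```bash
python3 dr.py; python3 dr.py
python3 - <<'E'
from h import *
p,d=eyes.snapshot("wrist"); cv2.imwrite("pics/w6.png",p[:,:,::-1])
for t in ("door","free_edge","catch","knuckle_high"): print(t,[(np.round(r["xyz"],1),round(r["confidence"],2)) for r in models.place_of(t,"wrist")])
eyes.snapshot("top")
for t in ("amber_bottle","tip_box","vial"): print(t,[(np.round(r["xyz"],1),round(r["confidence"],2)) for r in models.place_of(t,"top")])
E
```

```text
36.625 [ 410.4 -255.4  310.1] [179.8  -0.3   0.9] F tool [ 0.2 -0.2  0.1] hinge in tool [87.7 93.4  0.8]
1613 door yaw mod180 1.48172 top z 152.637649176003
36.675 [ 409.8 -254.9  307.8] [179.9  -0.1   0.9] F tool [-0.1 -1.1 -0.2] hinge in tool [88.3 94.   0.4]
1667 door yaw mod180 0.84381104 top z 152.57972131166034
door [(array([ 498.4, -354.8,   37.5]), 0.78), (array([ 498.5, -341.4,   49.2]), 0.45)]
free_edge []
catch [(array([ 484.7, -196.4,  154.7]), 0.81)]
knuckle_high [(array([ 499.2, -346.3,  119. ]), 0.83)]
amber_bottle [(array([645.2, -12.4,   2.2]), 0.74)]
tip_box [(array([638. , 121.1,   0. ]), 0.9), (array([ 582.9, -248.2,    3.5]), 0.52), (array([ 498.3, -172.6,   91.7]), 0.21)]
vial [(array([527.7, -28.7,   0.3]), 0.58)]
```

View pics/w6.png

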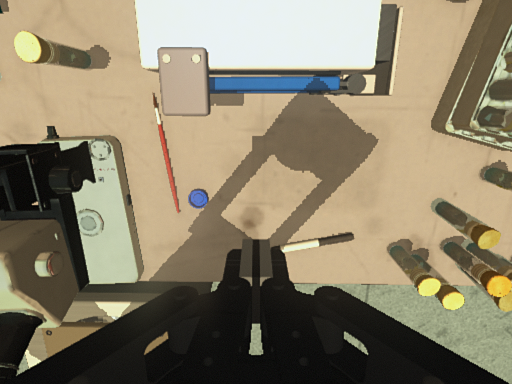

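Wrist view: the rail runs from (210,85) to (340,83), parallel to the front edge, with the knuckle on its bracket at (352,83). The door yaw of about 0.84° matches the incubator's 0.87°, the upper knuckle is at z ≈ 119 (home is 120), and the bottle, tip box and vial haven't moved.

```bash
python3 -c "
from bench import job; print(job.hand_in())"
```

```text
the job is handed in; nothing more can be done
None
```

The door hangs fully home on both pins and is shut against its seal, past the catch as far as I could tell; the robot is clear, the bottle, tip box and vial stand where they were, and I handed the job in at about 37 s (I never felt the ball click, so passing the catch is inferred from 14 N giving no movement and the door lying parallel to the front).

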